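# Pick the bottle over the shelf rail and pack it in the lidded tote

### The arm

A 6-joint arm with a two-finger parallel gripper is mounted at the origin on the work surface. World frame = base frame: x ahead of the robot, y to its left, z up, the work surface at z = 0. Lengths are in m, angles in rad, forces in N, time in s.
With the tool pointing down it reaches from about 0.325 to 0.75 m from the base axis. Payload 7.6 kg.
Tool frame: the origin (TCP) lies on the centre line of the jaws, within the pads' length; the fingertips stand 22 mm ahead of it and the grasp point (between the pads) lies 3 mm ahead of it (tip_reach is the distance from the TCP to the fingertips, in m); z points along the fingers, y is the line along which they close (so a half turn about z gives the same grasp; the last joint's range is limited). The gripper opens to 85 mm and grips with 20 to 120 N. Pads are 22 mm wide; open, the fingers measure 114 mm over their backs; the gripper's body (76 mm by 85 mm) begins 54 mm behind the grasp point. The pads swing forward as they close: fully open they stand 13 mm farther back than shut.
Start: joints at [1.054, 0.052, 1.401, -0, 1.689, -0.07], TCP at [0.227, 0.473, 0.253] pointing down, gripper open.
Joint ranges: [-2.9, 2.9], [-0.91, 2.17], [0.12, 2.37], [-1.06, 4.2], [0.26, 2.73], [-2.93, 2.93]. Speed limits (rad/s): [2.57, 2.57, 3.01, 3.14, 3.14, 3.14].

### API

Orientations are given as a unit quaternion [w, x, y, z].
In Python, from rig import get_obs, capture, get_calibration, close_job, tip_reach gives the robot as it stands.
- The arm moves only by the shell command python3 -m handwheel 'ROWS'. ROWS is text: rows parted by semicolons, each of 7 numbers parted by spaces: the shift along the tool's x, y, z each as a share of 0.12 m, from -1 to 1, then the turn, a rotation vector about the tool's x, y, z each as a share of 30 degrees, from -1 to 1, then the closure, from 0 (fully open) to 1 (shut). A call has 1 to 8 rows; each row is the pose to reach, as a shift and turn from the pose commanded when the call began, along the tool's axes at that moment; what a row does not reach only later rows make up. A row lasts 1/8 s, in which the tool goes at most 62.5 mm and 10.7 degrees, less where a joint would pass 70% of its speed; a pose out of reach is approached as far as the arm can. A call with a number of a shift or a turn outside -1 to 1 is refused whole. A call with a gripper value outside its range is refused whole. The fingers move at their own pace and stop on an object; the grip force is fixed at half the most. Time passes only in rows, so rows that repeat a pose let the fingers close. It gives the time, the measured TCP pose, the force, the opening and the grip force at its end, in the units of the state.
- get_obs(): the state, without advancing time (a new reading comes with each control period).
- capture(name): name is "scene" or "top" or "wrist"; returns (picture, depth): 420x560x3 uint8, red, green, blue; 420x560 float32, m along the optical axis (not along the pixel's ray), 0 where there is no reading.
- get_calibration(name): a dict with "fx", "fy", "cx", "cy" (pixels), "dist_coeffs" ([k1, k2, p1, p2, k3] as OpenCV has them; the pictures are not rectified), "world_from_camera" (4x4, takes a point from camera to world coordinates). Camera axes: x right, y down, z forward; pixel columns grow to the right and rows downward; lengths in m; the calibration is good to about 2 mm. A picture is of the moment at which its call begins: read the wrist's pose just before it. get_calibration takes no time and is no camera call; for the wrist camera it gives the pose at the moment of the call.
- close_job(): hands the job in; it is judged then, once.
The state is a dict: "time_s": time; "qpos": joint angles; "dq": joint speeds; "joint_torque": joint torques, N m; "position": TCP position; "orientation": TCP orientation; "ft_force": force on the tool from outside, world axes, zero at the start; "moment": the same for the moment, N m; "grip_width": finger opening in m; "grip_force": force on a finger pad.
Only numpy, scipy, OpenCV 4.12 (cv2) and the standard library are available. Lean on these libraries where they do the work, as an engineer would, in place of code of your own. Each camera call takes 0.05 s, during which the arm holds its last target. There are 200 camera calls.

### The job

Take the bottle off the stock shelf: lift it straight up clear of the steel rail along the shelf front before drawing it out, keep it upright and do not drag it on the rail. Set it down standing in the open tote without dropping it, then gently lower the tote's lid until it is fully shut. Leave the carton and the jar on the shelf and the roll of tape on the bench where they are.

Things in the scene. Friction and masses are not known exactly. Their poses are not given: they have to be found in the camera images.
- bottle: the thing to pack: upright round white plastic bottle with a paper label, 108 mm tall, about 0.22 kg. Body 54 mm in diameter up to 78 mm height, sloping shoulder to 88 mm, then a white cap 32 mm in diameter to the top. Origin at the centre of its underside, z up along its axis. It stands on the rack's lower board, in one of three places, its axis within 6 mm of the board's mid-line
- carton: bystander on the same board: white upright carton, 50 x 55 mm, 100 mm tall; origin at the centre of its underside. Stays where it is
- jar: bystander on the same board: squat round white jar, 60 mm in diameter, 68 mm tall; origin at the centre of its underside. Stays where it is
- tape: bystander on the bench: roll of packing tape lying flat, 100 mm in diameter, 48 mm tall; origin at the centre of its underside. Stays where it is
- rack: fixed two-board stock rack, grey steel and wood, 380 mm wide (its y), 150 mm deep (its x); origin on the bench under its centre, its -x side is the open front towards the robot. Lower board: top 60 mm above the bench, with three places about 105 mm apart (rack y about -105, 0, +105 mm). End posts at y = +-186 mm: the rear ones reach the upper board, the front ones only the rail's top
- upper_board (a point): middle of the upper board's front lower edge, 250 mm above the bench, axes as the rack's. The board runs from here 66 mm back and is 18 mm thick; its stock reaches up to 320 mm above the bench. It overhangs the rear part of what stands below, so a gripper pointing straight down cannot get at the bottle: come in from the front, tilted about 40 degrees
- rail: steel retaining rail on the front of the rack's lower board, fixed: a flat strip 5 mm thick standing 30 mm high on the board, along the rack's whole width. Origin at the middle of its lower edge, on the board (60 mm above the bench), at x = -60 mm of the rack; x across it, y along it, z up. Its top is 90 mm above the bench
- shelf (a point): point on the top face of the rack's lower board, at the rack's middle (60 mm above the bench), axes as the rack's
- tote: fixed grey plastic tote with a hinged lid, open at the start, 210 x 210 mm outside, 120 mm high, walls and floor 5 mm thick; origin under its centre on the bench, its -x side faces the robot, the lid's hinge runs along its far (+x) rim
- tote_floor (a point): centre of the tote's inner floor, 5 mm above the bench, axes as the tote's
- lid_hinge (a point): middle of the lid's hinge line, at x = +105 mm of the tote, 120.5 mm above the bench; fixed to the tote, axes as the tote's; the hinge line is its y axis
- lid_edge (a point): middle of the lid's free edge (at half its thickness), 212 mm from the hinge. Turns with the lid
- lid (a joint): angle of the tote's lid in rad: 0 fully shut, 1.55 its end stop, about upright. The lid is a flat plate 212 x 212 mm, 8 mm thick, 0.25 kg, without a handle; its outer face looks away from the robot when open and up when shut. Stiff hinge (about 0.4 N m of friction): it stays where it is left and about 2 to 4 N at the free edge moves it
Not all that is in view belongs to the job. Leave any yellow look-alike of the bottle alone.

How it is judged:
By the outcome, as a careful person would: the job done as asked, in the order asked, and still so for the second after the job is handed in, with the robot touching nothing.
It also fails if it takes over 70 s, if anything falls off the work surface, if the arm or the gripper's body presses on something with over 40 N, if the wrist force passes 120 N, or if a joint passes its speed limit or range.

## Working session

There is one attempt and no reset: what is moved stays moved. The work goes in short steps, Python scripts to look and compute and a shell command to move; the robot and the scene stay as the last step left them, time stands still between calls to the robot, and variables do not carry over. Pictures are saved under pics/ and viewed, at most 10 in all, crops included, and the job is handed in when it is done.

```bash
mkdir -p pics
cat > h.py <<'E'
import numpy as np, cv2
from rig import *
from scipy.spatial.transform import Rotation as R
def snap(n,f):
    im,d=capture(n); cv2.imwrite('pics/'+f+'.png',im[:,:,::-1]); np.savez('pics/'+f+'.npz',d=d,cal=np.array(get_calibration(n),dtype=object)); return im,d
def w(f,pts,z=None):
    a=np.load('pics/'+f+'.npz',allow_pickle=True); d=a['d']; c=a['cal'].item(); T=np.array(c['world_from_camera'])
    K=np.array([[c['fx'],0,c['cx']],[0,c['fy'],c['cy']],[0,0,1.]])
    p=np.array(pts,float); u=cv2.undistortPoints(p[:,None],K,np.array(c['dist_coeffs'],float))[:,0]
    z=np.array([d[int(v),int(x)] for x,v in p])
    return (T[:3,:3]@np.c_[u*z[:,None],z].T).T+T[:3,3]
def pose():
    o=get_obs(); q=np.array(o['orientation']); return np.array(o['position']), R.from_quat(q[[1,2,3,0]]).as_matrix(), o
E
python3 - <<'E'
from h import *
snap('scene','s0'); snap('top','t0')
p,M,o=pose(); print(p,M.round(3),o['time_s'],tip_reach)
for n in('scene','top'): print(np.array(get_calibration(n)['world_from_camera']).round(3))
E
```

```text
[0.22669933 0.47326105 0.25256215] [[-0.902  0.432 -0.001]
 [ 0.432  0.902 -0.001]
 [ 0.    -0.001 -1.   ]] 0.1 0.022
[[-0.613  0.567 -0.55   1.289]
 [ 0.79   0.457 -0.409  0.551]
 [ 0.019 -0.685 -0.728  1.112]
 [ 0.     0.     0.     1.   ]]
[[-0.027 -0.986  0.166  0.407]
 [-1.     0.025 -0.02   0.033]
 [ 0.016 -0.166 -0.986  1.072]
 [ 0.     0.     0.     1.   ]]
```

View pics/s0.png

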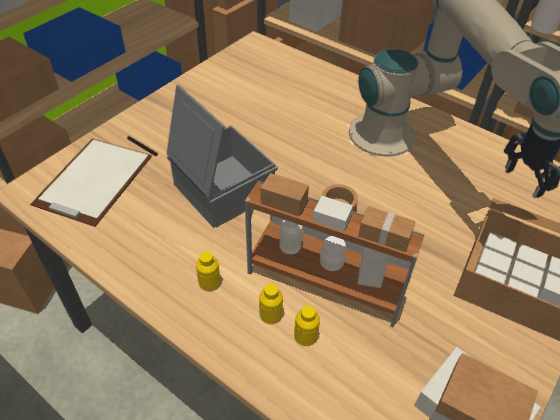

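View pics/t0.png

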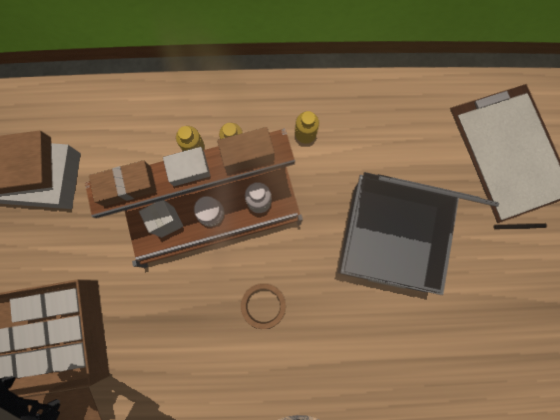

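The scene view shows the rack from behind. In the top view the carton is at about (160,218), the jar at (208,210) and the bottle with its cap at (258,197). The tape is at (263,305) and the open tote at (400,235), with its lid upright along the upper rim. I'll enlarge the rack and tote.

Run:
```python
from h import *
im=cv2.imread('pics/t0.png')
cv2.imwrite('pics/t0c.png',cv2.resize(im[120:320,110:310],(600,600),interpolation=cv2.INTER_CUBIC))
cv2.imwrite('pics/t0d.png',cv2.resize(im[160:310,330:510],(720,600),interpolation=cv2.INTER_CUBIC))
```

```text
(no output)
```

View pics/t0c.png

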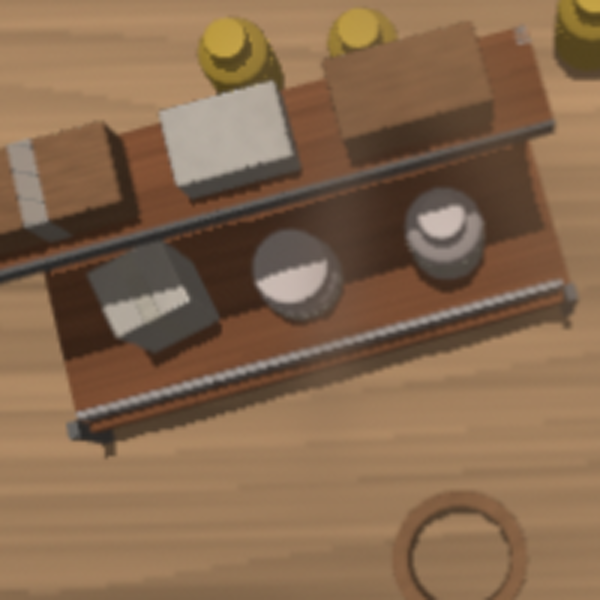

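View pics/t0d.png

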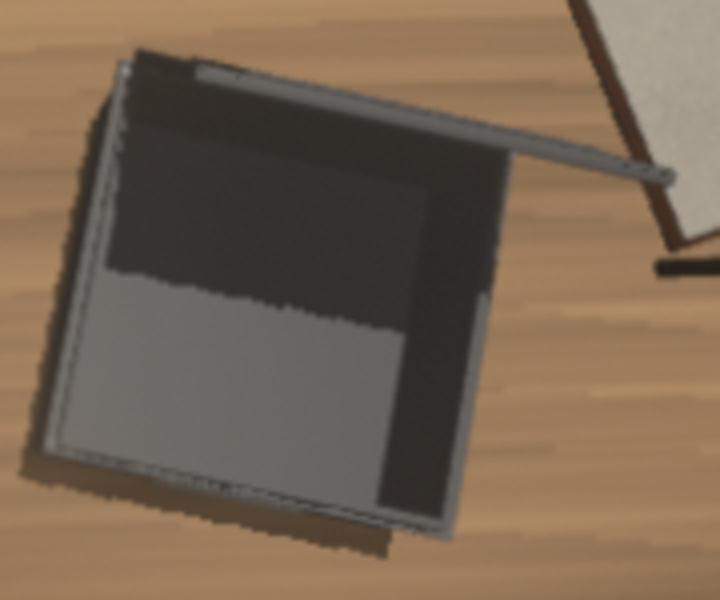

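Run:
```python
from h import *
np.set_printoptions(suppress=True,precision=4)
print('rail',w('t0',[(140,257),(216,237),(290,217.5)]))
print('tote',w('t0',[(342,272),(442,294),(456,199),(362,176),(400,255)]))
print('lid',w('t0',[(384,178.5),(440,190),(490,203)]))
print('tape',w('t0',[(243,305),(284,305),(263,285),(263,326)]))
print('board edge',w('t0',[(115,209),(205,185),(290,163)]))
g=np.array([(x,y) for y in range(175,235) for x in range(130,290)])
P=w('t0',g)
for n,c,zr,r in(('cap',(258,193),(.160,.18),14),('bottle',(258,200),(.075,.18),22),('jar',(208,211),(.12,.14),25),('cart',(160,218),(.15,.17),30)):
    m=(P[:,2]>zr[0])&(P[:,2]<zr[1])&(np.hypot(*(g-c).T)<r); Q=P[m]; print(n,m.sum(),Q.mean(0),Q.min(0),Q.max(0))
```

```text
rail [[0.4733 0.3312 0.0901]
 [0.5127 0.1667 0.0908]
 [0.5513 0.0056 0.0907]]
tote [[ 0.4299 -0.1     0.1085]
 [ 0.377  -0.3103  0.1094]
 [ 0.5782 -0.354   0.1194]
 [ 0.6357 -0.1533  0.1105]
 [ 0.468  -0.2539  0.0038]]
lid [[ 0.5794 -0.1487  0.3257]
 [ 0.5573 -0.2435  0.3262]
 [ 0.5327 -0.3285  0.327 ]]
tape [[0.365  0.1137 0.0477]
 [0.3626 0.0233 0.0488]
 [0.4076 0.0688 0.0447]
 [0.3187 0.0704 0.0514]]
board edge [[0.5484 0.3246 0.2684]
 [0.5883 0.1623 0.2681]
 [0.6259 0.0077 0.2667]]
cap 188 [0.5935 0.0728 0.1678] [0.5792 0.0588 0.1612] [0.6086 0.0876 0.173 ]
bottle 612 [0.5876 0.0714 0.1444] [0.5666 0.0456 0.0753] [0.6194 0.0996 0.173 ]
jar 503 [0.5688 0.1813 0.1277] [0.5427 0.1554 0.1209] [0.5944 0.2084 0.1327]
cart 684 [0.5512 0.2791 0.1597] [0.5184 0.2449 0.1503] [0.5839 0.3147 0.1644]
```

```bash
cat >> h.py <<'E'
np.set_printoptions(suppress=True,precision=3,linewidth=150)
def ori(yaw,tilt):
    c,s=np.cos(np.radians(yaw)),np.sin(np.radians(yaw)); a,b=np.sin(np.radians(tilt)),np.cos(np.radians(tilt))
    y=np.array([-s,c,0]); z=np.array([a*c,a*s,-b]); return np.c_[np.cross(y,z),y,z]
def plan(wps,start=None):
    """wps: list of (grasp point xyz, yaw, tilt, n); prints the last row of each call (shares), each n calls per leg"""
    p,M,_=pose() if start is None else start
    for g,yaw,tilt,n in wps:
        M1=M if yaw is None else ori(yaw,tilt); p1=np.array(g)-.003*M1[:,2]; rv=R.from_matrix(M.T@M1).as_rotvec()
        for i in range(n):
            Ma=M@R.from_rotvec(rv*i/n).as_matrix()
            d=Ma.T@((p1-p)/n)/.12; print(i,d.round(3),(np.degrees(rv)/n/30).round(3), 'goal',(p+(p1-p)*(i+1)/n).round(3))
        p,M=p1,M1
E
python3 - <<'E'
from h import *
p,M,o=pose(); T=np.array(get_calibration('wrist')['world_from_camera']); print('cam in tool',M.T@(T[:3,3]-p),(M.T@T[:3,2]))
M1=ori(11,40); g=np.array([.5935,.0728,.122])
plan([(g-.13*M1[:,2],11,40,4)])
E
```

```text
cam in tool [ 0.077 -0.001 -0.121] [-0.3    0.     0.954]
0 [-0.907 -0.528  0.06 ] [-0.107 -0.322 -0.292] goal [0.297 0.369 0.245]
1 [-0.795 -0.666  0.171] [-0.107 -0.322 -0.292] goal [0.368 0.265 0.238]
2 [-0.648 -0.788  0.252] [-0.107 -0.322 -0.292] goal [0.439 0.161 0.231]
3 [-0.472 -0.89   0.3  ] [-0.107 -0.322 -0.292] goal [0.51  0.056 0.224]
```

```bash
sed -i 's/return np.c_\[np.cross(y,z),y,z\]/return np.c_[-np.cross(y,z),-y,z]  # half turn: camera on the upper side/' h.py
python3 - <<'E'
from h import *
M1=ori(11,41); g=np.array([.5935,.0728,.122])
plan([(g-.13*M1[:,2],11,41,5)])
E
```

```text
0 [-0.723 -0.424  0.051] [-0.338  0.112  0.904] goal [0.283 0.39  0.247]
1 [-0.838 -0.048 -0.039] [-0.338  0.112  0.904] goal [0.339 0.306 0.24 ]
2 [-0.762  0.348 -0.06 ] [-0.338  0.112  0.904] goal [0.395 0.223 0.234]
3 [-0.515  0.663 -0.007] [-0.338  0.112  0.904] goal [0.452 0.14  0.228]
4 [-0.16   0.818  0.107] [-0.338  0.112  0.904] goal [0.508 0.056 0.222]
```

```bash
H="python3 -m handwheel"
python3 -m handwheel '-.24 -.14 .02 -.11 .04 .3 0; -.48 -.28 .03 -.23 .08 .6 0; -.72 -.42 .05 -.34 .11 .9 0; -.72 -.42 .05 -.34 .11 .9 0'
python3 -m handwheel '-.28 -.02 -.01 -.11 .04 .3 0; -.56 -.03 -.03 -.23 .08 .6 0; -.84 -.05 -.04 -.34 .11 .9 0; -.84 -.05 -.04 -.34 .11 .9 0'
python3 -m handwheel '-.25 .12 -.02 -.11 .04 .3 .1; -.5 .23 -.04 -.23 .08 .6 .1; -.76 .35 -.06 -.34 .11 .9 .1; -.76 .35 -.06 -.34 .11 .9 .1'
python3 -m handwheel '-.17 .22 0 -.11 .04 .3 .1; -.34 .44 0 -.23 .08 .6 .1; -.51 .66 -.01 -.34 .11 .9 .1; -.51 .66 -.01 -.34 .11 .9 .1'
python3 - <<'E'
from h import *
M1=ori(11,41); g=np.array([.5935,.0728,.122])
p,M,o=pose(); print(p,M,o['qpos'],o['time_s'])
plan([(g-.13*M1[:,2],11,41,1)])
E
```

```text
time_s: 0.6
position: [0.2836, 0.389, 0.2469]
orientation: [-0.008, 0.443, 0.892, 0.092]
ft_force: [-0.5, 1.2, -1.1]
grip_width: 0.0849
grip_force: 0.0
time_s: 1.1
position: [0.3396, 0.3061, 0.2411]
orientation: [-0.016, 0.634, 0.752, 0.178]
ft_force: [0.1, 0.5, 0.5]
grip_width: 0.0854
grip_force: 0.0
time_s: 1.6
position: [0.3962, 0.2238, 0.2354]
orientation: [-0.023, 0.785, 0.565, 0.253]
ft_force: [-0.4, 0.6, -0.1]
grip_width: 0.0769
grip_force: 0.0
time_s: 2.1
position: [0.4525, 0.1419, 0.2304]
orientation: [-0.028, 0.886, 0.342, 0.311]
ft_force: [-0.1, 1.0, -0.3]
grip_width: 0.0771
grip_force: 0.0
[0.452 0.142 0.23 ] [[ 0.573  0.623  0.533]
 [ 0.588 -0.765  0.263]
 [ 0.571  0.163 -0.805]] [ 0.117 -0.539  2.039  0.232  1.045  0.897] 2.1
0 [-0.194  0.823  0.112] [-0.339  0.107  0.925] goal [0.508 0.056 0.222]
```

Orientation and position are on track. I'll finish the leg and take one wrist look at the bottle.

```bash
python3 -m handwheel '-.06 .27 .04 -.11 .04 .3 .1; -.13 .54 .07 -.23 .07 .6 .1; -.19 .82 .11 -.34 .11 .92 .1; -.19 .82 .11 -.34 .11 .92 .1;-.19 .82 .11 -.34 .11 .92 .1'
python3 - <<'E'
from h import *
im,d=snap('wrist','w1')
M1=ori(11,41); p,M,o=pose(); print(o['qpos'])
g=np.array([.5935,.0728,.122])
plan([(g,11,41,1)])
E
```

```text
time_s: 2.72
position: [0.5073, 0.0577, 0.2232]
orientation: [-0.033, 0.932, 0.093, 0.35]
ft_force: [-0.1, -0.6, -0.2]
grip_width: 0.0767
grip_force: 0.0
[-0.035 -0.462  2.029  0.196  0.878  1.268]
0 [-0.007  0.014  1.091] [-0.002 -0.006  0.009] goal [0.592 0.072 0.124]
```

View pics/w1.png

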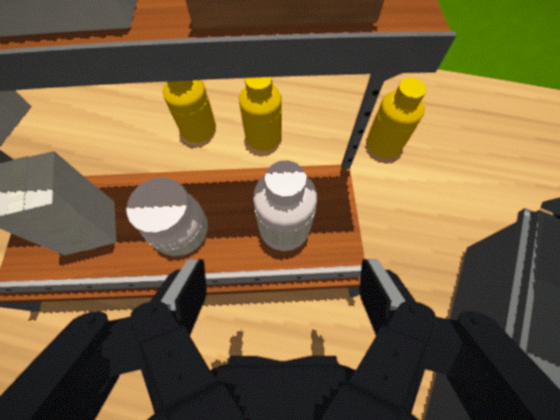

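The wrist view shows the bottle at (285,205) with its cap at (286,178), centred between the jaws. The jar is at (165,215) and the rail runs along row 280. I'll refine the axis from the cap and body points.

Run:
```python
from h import *
from scipy.optimize import least_squares
g=np.array([(x,y) for y in range(155,255) for x in range(245,325)]); P=w('w1',g)
c=P[(P[:,2]>.163)&(P[:,2]<.18)&(np.hypot(P[:,0]-.5935,P[:,1]-.0728)<.03)]; print('cap',len(c),c.mean(0),c.min(0),c.max(0))
b=P[(P[:,2]>.075)&(P[:,2]<.133)&(np.hypot(P[:,0]-.5935,P[:,1]-.0728)<.034)]
r=least_squares(lambda q:np.hypot(b[:,0]-q[0],b[:,1]-q[1])-.027,[.59,.07],loss='soft_l1',f_scale=.002); print('body',len(b),r.x)
ub=w('w1',[(100,62),(250,62),(400,60),(250,272)]); print('board/rail',ub)
```

```text
cap 1298 [0.594 0.072 0.168] [0.579 0.057 0.163] [0.611 0.088 0.17 ]
body 1061 [0.595 0.073]
board/rail [[0.587 0.162 0.263]
 [0.606 0.093 0.257]
 [0.623 0.02  0.258]
 [0.536 0.092 0.092]]
```

```bash
python3 -m handwheel '0 0 .25 0 0 0 .1; 0 0 .5 0 0 0 .1; 0 .01 .75 0 0 0 .1; 0 .01 .9 0 0 0 .1;0 .01 .9 0 0 0 .1'
python3 - <<'E'
from h import *
plan([((.594,.0725,.121),11,41,1)]); print(get_obs()['ft_force'])
E
```

```text
time_s: 3.4
position: [0.5771, 0.0696, 0.1406]
orientation: [-0.033, 0.932, 0.091, 0.349]
ft_force: [0.7, -0.6, 0.8]
grip_width: 0.0769
grip_force: 0.0
0 [0.    0.003 0.192] [-0.002 -0.001  0.005] goal [0.592 0.072 0.123]
[ 0.734 -0.592  0.756]
```

```bash
python3 -m handwheel '0 0 .1 0 0 0 .1; 0 0 .19 0 0 0 .1; 0 0 .19 0 0 0 .15; 0 0 .19 0 0 0 .25;0 0 .19 0 0 0 .35;0 0 .19 0 0 0 .5;0 0 .19 0 0 0 .6; 0 0 .19 0 0 0 .6'
python3 - <<'E'
from h import *
p,M,o=pose(); print(o['ft_force'],o['grip_width'])
print('up 0.05 in shares',M.T@[0,0,.05]/.12, 'out .12 :',M.T@[-.12*np.cos(.236),-.12*np.sin(.236),0]/.12)
E
```

```text
time_s: 4.4
position: [0.5927, 0.0713, 0.1254]
orientation: [-0.033, 0.932, 0.09, 0.351]
ft_force: [-2.9, 0.1, 5.2]
grip_width: 0.0523
grip_force: 63.2
[-2.878  0.123  5.151] 0.05228958808879041
up 0.05 in shares [ 0.275  0.001 -0.313] out .12 : [-0.751  0.044 -0.659]
```

```bash
python3 -m handwheel '.03 0 -.035 0 0 0 .6; .08 0 -.09 0 0 0 .6; .13 0 -.15 0 0 0 .6; .18 0 -.2 0 0 0 .6; .23 0 -.26 0 0 0 .6; .265 0 -.3 0 0 0 .6; .265 0 -.3 0 0 0 .6'
python3 - <<'E'
from h import *
p,M,o=pose(); print(M,o['ft_force'],o['grip_width'])
snap('scene','s1'); im=cv2.imread('pics/s1.png'); cv2.imwrite('pics/s1c.png',cv2.resize(im[170:310,210:430],(792,504),interpolation=cv2.INTER_CUBIC))
E
```

```text
time_s: 5.28
position: [0.5928, 0.0713, 0.1735]
orientation: [-0.033, 0.932, 0.09, 0.351]
ft_force: [-0.6, 0.4, -2.3]
grip_width: 0.0524
grip_force: 63.2
[[ 0.738  0.19   0.648]
 [ 0.144 -0.982  0.125]
 [ 0.66   0.001 -0.752]] [-0.623  0.396 -2.282] 0.05237837264841119
```

View pics/s1c.png

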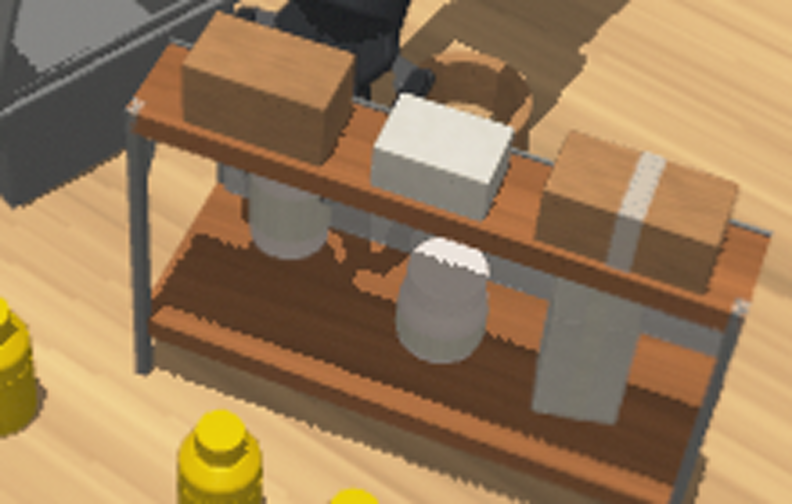

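The bottle hangs upright at (288,215) in the crop, clear of the board, and the other stock is unmoved. Next I'll draw it out and carry it over.

```bash
python3 -m handwheel '-.08 0 -.07 0 0 0 .6; -.2 .01 -.18 0 0 0 .6; -.36 .02 -.31 0 0 0 .6; -.52 .03 -.45 0 0 0 .6; -.67 .04 -.58 0 0 0 .6; -.75 .04 -.66 0 0 0 .6; -.75 .04 -.66 0 0 0 .6'
python3 - <<'E'
from h import *
p,M,o=pose(); print(o['grip_width'],o['ft_force'])
s=(p,M,o); M1=ori(-16,41)
# keep present tilt (about 40.8 deg), offsets given at TCP
plan([(np.array([.455,.03,.23])+.003*M[:,2],None,0,1),(np.array([.527,-.234,.23])+.003*M1[:,2],-16,41,3)],s)
E
```

```text
time_s: 6.2
position: [0.4754, 0.0436, 0.1728]
orientation: [-0.033, 0.932, 0.09, 0.35]
ft_force: [0.4, -0.3, -2.1]
grip_width: 0.0525
grip_force: 63.1
0.052514334431269634 [ 0.426 -0.329 -2.111]
0 [ 0.172  0.08  -0.483] [0. 0. 0.] goal [0.455 0.03  0.23 ]
0 [0.042 0.758 0.038] [-0.196 -0.003  0.226] goal [ 0.479 -0.058  0.23 ]
1 [0.131 0.74  0.115] [-0.196 -0.003  0.226] goal [ 0.503 -0.146  0.23 ]
2 [0.217 0.703 0.189] [-0.196 -0.003  0.226] goal [ 0.527 -0.234  0.23 ]
```

```bash
python3 -m handwheel '.03 .02 -.1 0 0 0 .6; .09 .04 -.25 0 0 0 .6; .14 .06 -.4 0 0 0 .6; .17 .08 -.48 0 0 0 .6; .17 .08 -.48 0 0 0 .6'
python3 -m handwheel '.01 .12 0 -.03 0 .04 .6; .02 .35 .02 -.09 0 .1 .6; .03 .6 .03 -.15 0 .18 .6; .04 .76 .04 -.2 0 .23 .6'
python3 -m handwheel '.05 .25 .04 -.07 0 .08 .6; .09 .5 .08 -.13 0 .15 .6; .13 .74 .115 -.2 0 .23 .6'
python3 -m handwheel '.08 .24 .07 -.07 0 .08 .6; .15 .48 .13 -.13 0 .15 .6; .2 .65 .17 -.18 0 .21 .6; .22 .7 .19 -.2 0 .23 .6; .22 .7 .19 -.2 0 .23 .6; .22 .7 .19 -.2 0 .23 .6'
python3 - <<'E'
from h import *
p,M,o=pose(); print(M,o['ft_force'])
snap('scene','s2'); snap('top','t2')
M1=ori(-16,41)
plan([(np.array([.527,-.234,.13])+.003*M1[:,2],-16,41,1),(np.array([.527,-.234,.073])+.003*M1[:,2],-16,41,1)])
a=cv2.imread('pics/s2.png')[70:270,120:360]; b=cv2.imread('pics/t2.png')[140:320,320:520]
cv2.imwrite('pics/c2.png',np.hstack([cv2.resize(a,(400,333)),cv2.resize(b,(370,333))]))
E
```

```text
time_s: 6.82
position: [0.4558, 0.0299, 0.2308]
orientation: [-0.033, 0.931, 0.09, 0.351]
ft_force: [0.8, -0.9, -1.8]
grip_width: 0.0528
grip_force: 63.1
time_s: 7.32
position: [0.4796, -0.0598, 0.2285]
orientation: [-0.005, 0.936, 0.013, 0.351]
ft_force: [-0.1, 0.8, -2.3]
grip_width: 0.0525
grip_force: 63.2
time_s: 7.7
position: [0.5033, -0.1476, 0.2286]
orientation: [0.023, 0.934, -0.061, 0.351]
ft_force: [0.4, -0.5, -2.3]
grip_width: 0.0528
grip_force: 63.2
time_s: 8.45
position: [0.5269, -0.2333, 0.2294]
orientation: [0.05, 0.927, -0.134, 0.348]
ft_force: [0.2, 1.0, -2.2]
grip_width: 0.0528
grip_force: 63.1
[[ 0.722 -0.282  0.632]
 [-0.213 -0.959 -0.185]
 [ 0.659 -0.001 -0.753]] [ 0.201  1.042 -2.202]
0 [-0.546  0.005  0.626] [ 0.008 -0.007 -0.011] goal [ 0.527 -0.234  0.13 ]
0 [-0.312  0.     0.358] [0. 0. 0.] goal [ 0.527 -0.234  0.073]
```

View pics/c2.png

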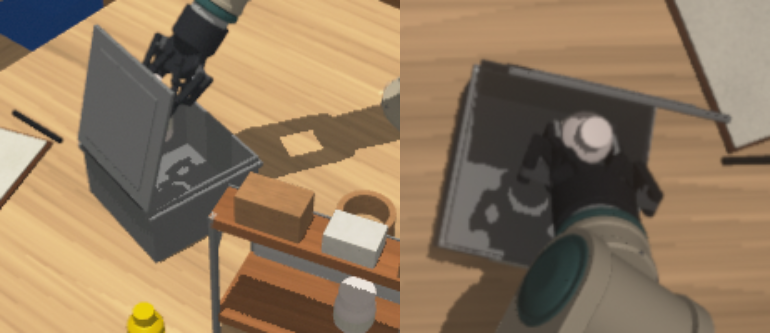

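The bottle is upright over the open tote: the cap shows at (593,135) in the right-hand picture, clear of the lid edge. I'll lower it.

```bash
python3 -m handwheel '-.07 0 .08 0 0 0 .6; -.2 0 .23 0 0 0 .6; -.35 0 .4 0 0 0 .6; -.49 0 .56 0 0 0 .6; -.6 0 .69 0 0 0 .6; -.7 0 .8 0 0 0 .6; -.77 0 .88 0 0 0 .6; -.77 0 .88 0 0 0 .6'
python3 -m handwheel '-.02 0 .025 0 0 0 .6; -.04 0 .045 0 0 0 .6; -.055 0 .063 0 0 0 .6; -.07 0 .08 0 0 0 .6; -.07 0 .08 0 0 0 .6'
```

```text
time_s: 9.55
position: [0.5265, -0.2334, 0.0877]
orientation: [0.05, 0.927, -0.134, 0.347]
ft_force: [-0.2, -0.2, -1.3]
grip_width: 0.0524
grip_force: 63.1
time_s: 10.18
position: [0.527, -0.2338, 0.0763]
orientation: [0.05, 0.926, -0.134, 0.348]
ft_force: [0.2, -0.3, -2.6]
grip_width: 0.0524
grip_force: 63.1
```

```bash
python3 -m handwheel '-.008 0 .009 0 0 0 .6; -.016 0 .018 0 0 0 .6; -.022 0 .025 0 0 0 .6; -.022 0 .025 0 0 0 .6'
python3 -m handwheel '-.005 0 .006 0 0 0 .6; -.011 0 .012 0 0 0 .6; -.011 0 .012 0 0 0 .6'
```

```text
time_s: 10.68
position: [0.527, -0.2338, 0.0724]
orientation: [0.05, 0.926, -0.134, 0.348]
ft_force: [0.2, 0.1, -1.2]
grip_width: 0.0529
grip_force: 63.1
time_s: 11.05
position: [0.527, -0.2339, 0.0705]
orientation: [0.05, 0.926, -0.134, 0.348]
ft_force: [-0.8, 0.1, -2.4]
grip_width: 0.0529
grip_force: 63.1
```

```bash
python3 -m handwheel '-.006 0 .006 0 0 0 .6; -.006 0 .006 0 0 0 .6'
python3 -m handwheel '-.006 0 .006 0 0 0 .6; -.006 0 .006 0 0 0 .6'
```

```text
time_s: 11.3
position: [0.5275, -0.2341, 0.0705]
orientation: [0.05, 0.926, -0.134, 0.349]
ft_force: [-0.5, 0.3, 3.6]
grip_width: 0.0525
grip_force: 63.7
time_s: 11.55
position: [0.5279, -0.2342, 0.0704]
orientation: [0.051, 0.926, -0.134, 0.35]
ft_force: [-3.5, 2.6, 8.9]
grip_width: 0.052
grip_force: 64.3
```

Contact is felt at 8.9 N, so I'll open gradually and back off along the tool axis.

```bash
python3 -m handwheel '0 0 0 0 0 0 .34; 0 0 0 0 0 0 .3; 0 0 0 0 0 0 .2; 0 0 0 0 0 0 .1; 0 0 0 0 0 0 .02; 0 0 0 0 0 0 0; 0 0 0 0 0 0 0'
python3 -m handwheel '0 0 -.1 0 0 0 0; 0 0 -.3 0 0 0 0; 0 0 -.6 0 0 0 0; 0 0 -.9 0 0 0 0; 0 0 -1 0 0 0 0; 0 0 -1 0 0 0 0'
python3 - <<'E'
from h import *
snap('wrist','w3'); print(get_obs()['qpos'])
E
```

```text
time_s: 12.42
position: [0.5269, -0.2338, 0.0685]
orientation: [0.05, 0.926, -0.134, 0.348]
ft_force: [0.1, 0.5, 0.5]
grip_width: 0.0856
grip_force: 0.0
time_s: 13.18
position: [0.4512, -0.2117, 0.1601]
orientation: [0.051, 0.926, -0.134, 0.349]
ft_force: [0.2, -0.1, -0.3]
grip_width: 0.0853
grip_force: 0.0
[-0.628 -0.433  2.141  0.323  0.768  1.075]
```

View pics/w3.png

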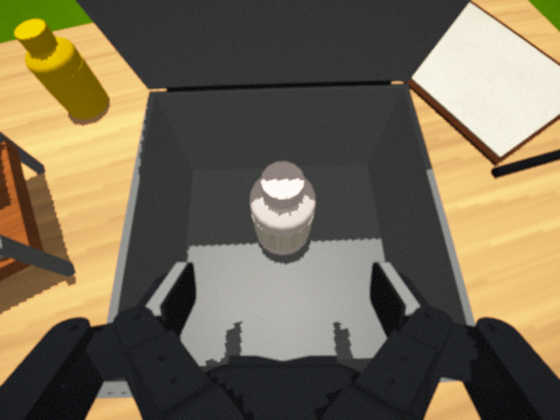

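The bottle stands upright in the tote, centred near (283,210). The lid's inner face is above it, with the hinge line along row 87. I'll measure the hinge and lid angle from this view.

Run:
```python
from h import *
g=np.array([(x,y) for y in range(4,70,4) for x in range(160,400,6)]); P=w('w3',g); P=P[(P[:,2]>.1)&(P[:,2]<.34)]
c=P.mean(0); n=np.linalg.svd(P-c)[2][2]; n*=-np.sign(n[0]); print('lid inner',len(P),c,n,'theta',np.pi/2+np.arcsin(n[2]),'yaw',np.degrees(np.arctan2(-n[1],-n[0])))
print('rims',w('w3',[(158,92),(402,92),(148,100),(412,96),(140,170),(438,220)]))
g=np.array([(x,y) for y in range(160,200) for x in range(255,312)]);P=w('w3',g);c=P[(P[:,2]>.105)&(P[:,2]<.12)];print('cap',len(c),c.mean(0))
```

```text
lid inner 680 [ 0.595 -0.252  0.174] [-0.867  0.225 -0.444] theta 1.110490084571846 yaw -14.525394277092175
rims [[ 0.633 -0.162  0.118]
 [ 0.579 -0.352  0.116]
 [ 0.626 -0.153  0.12 ]
 [ 0.664 -0.454 -0.   ]
 [ 0.562 -0.141  0.12 ]
 [ 0.47  -0.325  0.117]]
cap 1393 [ 0.53  -0.235  0.112]
```

Run:
```python
from h import *
u=np.array([np.cos(np.radians(-14.3)),np.sin(np.radians(-14.3))]); C=np.array([.505,-.229])
for f,rg in(('w3',(160,400,0,84)),('t2',(384,490,170,206)),('t0',(384,490,170,206)),):
    g=np.array([(x,y) for y in range(rg[2],rg[3],1) for x in range(rg[0],rg[1],3)]); P=w(f,g); X=(P[:,:2]-C)@u; V=(P[:,:2]-C)@[-u[1],u[0]]
    for z in np.arange(.1,.34,.03 if f=='w3' else .01):
        m=abs(P[:,2]-z)<.005; 
        m&=abs(V)<.09
        if m.sum()>5: print(f,round(z,3),m.sum(),np.percentile(X[m],[10,50,90]))
```

```text
w3 0.13 565 [0.105 0.106 0.107]
w3 0.16 784 [0.096 0.097 0.098]
w3 0.19 1087 [0.087 0.088 0.09 ]
t2 0.1 29 [0.102 0.103 0.104]
t2 0.11 27 [0.102 0.103 0.103]
t2 0.12 37 [0.102 0.103 0.105]
t2 0.24 9 [0.044 0.047 0.05 ]
t2 0.25 12 [0.038 0.041 0.045]
t2 0.27 8 [0.035 0.038 0.05 ]
t2 0.3 35 [0.064 0.064 0.066]
t2 0.32 98 [0.049 0.052 0.056]
t2 0.33 67 [0.05  0.053 0.055]
t0 0.1 26 [0.102 0.103 0.104]
t0 0.11 25 [0.102 0.103 0.103]
t0 0.12 38 [0.102 0.103 0.105]
t0 0.3 37 [0.063 0.064 0.065]
t0 0.32 90 [0.049 0.051 0.056]
t0 0.33 75 [0.05  0.053 0.055]
```

Run:
```python
from h import *
p,M,o=pose(); u=np.array([np.cos(np.radians(-14.3)),np.sin(np.radians(-14.3)),0]); C=np.array([.505,-.229,0])
M0=ori(-14.3,0)
up=p+[0,0,.25]
plan([(up+.003*M[:,2],None,0,2),(C+.125*u+[0,0,.405]+.003*M0[:,2],-14.3,0,2),(C+.125*u+[0,0,.322]+.003*M0[:,2],-14.3,0,1)])
for t in np.linspace(1.3,0,14):
    s,c=np.sin(t),np.cos(t); print('%.2f  F %.4f tcpz %.4f'%(t,.108-.185*c+.004*s+.011,.1205+.185*s+.004*c+.022))
```

```text
0 [ 0.687 -0.    -0.783] [0. 0. 0.] goal [ 0.451 -0.212  0.284]
1 [ 0.687 -0.    -0.783] [0. 0. 0.] goal [ 0.451 -0.212  0.409]
0 [ 0.557 -0.014  0.511] [ 0.013 -0.688 -0.035] goal [ 0.539 -0.236  0.407]
1 [0.702 0.001 0.282] [ 0.013 -0.688 -0.035] goal [ 0.626 -0.26   0.405]
0 [0.    0.    0.692] [0. 0. 0.] goal [ 0.626 -0.26   0.322]
1.30  F 0.0734 tcpz 0.3218
1.20  F 0.0557 tcpz 0.3164
1.10  F 0.0386 tcpz 0.3092
1.00  F 0.0224 tcpz 0.3003
0.90  F 0.0071 tcpz 0.2899
0.80  F -0.0070 tcpz 0.2780
0.70  F -0.0199 tcpz 0.2647
0.60  F -0.0314 tcpz 0.2503
0.50  F -0.0414 tcpz 0.2347
0.40  F -0.0498 tcpz 0.2182
0.30  F -0.0566 tcpz 0.2010
0.20  F -0.0615 tcpz 0.1832
0.10  F -0.0647 tcpz 0.1649
0.00  F -0.0660 tcpz 0.1465
```

```bash
python3 -m handwheel '.2 0 -.23 0 0 0 0; .45 0 -.51 0 0 0 0; .69 0 -.78 0 0 0 0; .69 0 -.78 0 0 0 0'
python3 -m handwheel '.23 0 -.26 0 0 0 .5; .46 0 -.52 0 0 0 1; .69 0 -.78 0 0 0 1; .69 0 -.78 0 0 0 1; .69 0 -.78 0 0 0 1'
python3 -m handwheel '.19 0 .17 0 -.23 -.01 1; .37 -.01 .34 .01 -.46 -.02 1; .56 -.01 .51 .01 -.69 -.035 1; .56 -.01 .51 .01 -.69 -.035 1;.56 -.01 .51 .01 -.69 -.035 1'
python3 - <<'E'
from h import *
p,M,o=pose(); u=np.array([np.cos(np.radians(-14.3)),np.sin(np.radians(-14.3)),0]); C=np.array([.505,-.229,0])
M0=ori(-14.3,0)
plan([(C+.125*u+[0,0,.405]+.003*M0[:,2],-14.3,0,1)]); print(o['qpos'])
E
```

```text
time_s: 13.72
position: [0.4529, -0.2123, 0.2874]
orientation: [0.051, 0.925, -0.133, 0.351]
ft_force: [-0.2, 0.2, -0.7]
grip_width: 0.085
grip_force: 0.0
time_s: 14.35
position: [0.4525, -0.212, 0.406]
orientation: [0.049, 0.927, -0.134, 0.347]
ft_force: [-0.1, 0.3, 0.2]
grip_width: -0.0001
grip_force: 0.0
time_s: 14.98
position: [0.5396, -0.2364, 0.4051]
orientation: [0.025, 0.975, -0.131, 0.175]
ft_force: [-0.9, -0.4, 0.9]
grip_width: -0.0002
grip_force: 0.0
0 [ 0.7   -0.003  0.261] [ 0.013 -0.68  -0.035] goal [ 0.626 -0.26   0.405]
[-0.511 -0.003  1.189  0.08   1.609  1.345]
```

```bash
python3 -m handwheel '.23 0 .09 0 -.22 -.01 1; .46 0 .17 .01 -.45 -.02 1; .7 0 .26 .01 -.68 -.035 1; .7 0 .26 .01 -.68 -.035 1; .7 0 .26 .01 -.68 -.035 1'
python3 - <<'E'
from h import *
snap('scene','s4'); a=cv2.imread('pics/s4.png')[20:240,100:340]; cv2.imwrite('pics/s4c.png',cv2.resize(a,(640,587)))
E
```

```text
time_s: 15.6
position: [0.6259, -0.2604, 0.4074]
orientation: [0.001, 0.992, -0.125, 0.001]
ft_force: [0.2, -1.0, -0.7]
grip_width: -0.0001
grip_force: 0.0
```

View pics/s4c.png

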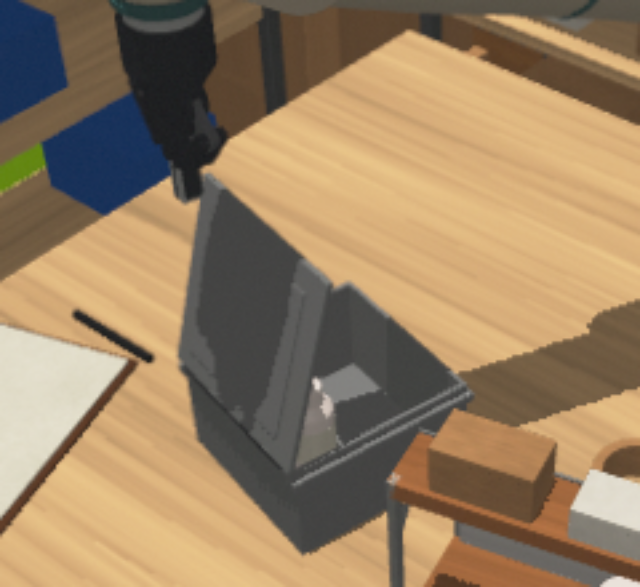

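The shut fingers hang beyond the lid's outer face, with the tip at (185,195). The lid still leans open and the bottle is visible inside at (322,420). I'll go down behind the lid, then pull along the arc.

```bash
python3 -m handwheel '0 0 .2 0 0 0 1; 0 0 .45 0 0 0 1; 0 0 .7 0 0 0 1; 0 0 .7 0 0 0 1'
python3 -m handwheel '-.08 0 0 0 0 0 1; -.18 0 0 0 0 0 1; -.27 0 0 0 0 0 1; -.34 0 0 0 0 0 1; -.4 0 0 0 0 0 1; -.4 0 0 0 0 0 1'
```

```text
time_s: 16.15
position: [0.6245, -0.2601, 0.3228]
orientation: [0.001, 0.992, -0.125, -0.0]
ft_force: [0.7, 0.5, 0.7]
grip_width: -0.0002
grip_force: 0.0
time_s: 16.9
position: [0.5794, -0.2487, 0.3241]
orientation: [0.002, 0.992, -0.125, 0.001]
ft_force: [-0.5, -0.3, -0.2]
grip_width: -0.0002
grip_force: 0.0
```

```bash
python3 -m handwheel '-.05 0 .01 0 0 0 1; -.11 0 .03 0 0 0 1; -.18 0 .055 0 0 0 1; -.25 0 .085 0 0 0 1; -.32 0 .115 0 0 0 1; -.39 0 .15 0 0 0 1; -.455 0 .19 0 0 0 1; -.455 0 .19 0 0 0 1'
```

```text
time_s: 17.9
position: [0.5262, -0.235, 0.2997]
orientation: [0.001, 0.992, -0.125, 0.0]
ft_force: [0.2, -0.1, 0.4]
grip_width: 0.0001
grip_force: 0.0
```

```bash
cat >> h.py <<'E'
def lidprofile(f):
    snap('scene',f); g=np.array([(x,y) for y in range(60,280,2) for x in range(130,320,2)]); P=w(f,g)
    t=np.radians(-14.3); u=np.array([np.cos(t),np.sin(t)]); D=P[:,:2]-[.505,-.229]; X=D@u; V=D@[-u[1],u[0]]
    for x in np.arange(-.12,.13,.02):
        m=(abs(X-x)<.006)&(V>.045)&(V<.1)&(P[:,2]>.08)
        if m.sum()>3: print('x %.2f n %d z'%(x,m.sum()),np.percentile(P[m,2],[5,50,95]))
    p,M,o=pose(); print('F x %.4f tcpz %.4f'%((p[:2]-[.505,-.229])@u,p[2]),'f',o['ft_force'],o['time_s'])
E
python3 -c "
from h import *
lidprofile('s5')"
```

```text
x -0.10 n 26 z [0.089 0.112 0.121]
x 0.00 n 30 z [0.283 0.294 0.3  ]
x 0.02 n 47 z [0.26  0.272 0.373]
x 0.04 n 33 z [0.229 0.241 0.359]
x 0.06 n 33 z [0.204 0.211 0.22 ]
x 0.08 n 34 z [0.17  0.18  0.189]
x 0.10 n 35 z [0.138 0.151 0.162]
x 0.12 n 10 z [0.108 0.125 0.128]
F x 0.0224 tcpz 0.2999 f [ 0.328 -0.229  0.348] 17.95
```

```bash
python3 -m handwheel '-.063 0 .04 0 0 0 1; -.128 0 .084 0 0 0 1; -.187 0 .133 0 0 0 1; -.245 0 .183 0 0 0 1; -.3 0 .24 0 0 0 1; -.353 0 .294 0 0 0 1; -.4 0 .354 0 0 0 1; -.448 0 .414 0 0 0 1'
python3 -c "
from h import *
print(pose()[2]['ft_force']); lidprofile('s6')"
```

```text
time_s: 18.95
position: [0.4744, -0.222, 0.2499]
orientation: [0.001, 0.992, -0.125, 0.001]
ft_force: [0.6, -1.1, 0.8]
grip_width: 0.0001
grip_force: 0.5
[ 0.628 -1.104  0.812]
x -0.10 n 24 z [0.084 0.112 0.121]
x -0.06 n 20 z [0.231 0.24  0.245]
x -0.04 n 30 z [0.225 0.231 0.322]
x -0.02 n 33 z [0.212 0.219 0.322]
x 0.00 n 22 z [0.198 0.204 0.208]
x 0.02 n 23 z [0.185 0.19  0.195]
x 0.04 n 27 z [0.171 0.177 0.184]
x 0.06 n 23 z [0.158 0.165 0.169]
x 0.08 n 24 z [0.146 0.151 0.156]
x 0.10 n 23 z [0.134 0.138 0.143]
x 0.12 n 7 z [0.115 0.128 0.132]
F x -0.0320 tcpz 0.2489 f [ 1.237 -0.498  0.264] 19.0
```

```bash
python3 -m handwheel '-.04 0 .06 0 0 0 1; -.08 0 .12 0 0 0 1; -.115 0 .19 0 0 0 1; -.15 0 .257 0 0 0 1; -.18 0 .33 0 0 0 1; -.205 0 .4 0 0 0 1; -.226 0 .475 0 0 0 1; -.246 0 .55 0 0 0 1'
python3 -m handwheel '-.006 0 .04 0 0 0 1; -.012 0 .075 0 0 0 1; -.016 0 .11 0 0 0 1; -.02 0 .145 0 0 0 1; -.024 0 .18 0 0 0 1; -.026 0 .21 0 0 0 1; -.028 0 .235 0 0 0 1; -.028 0 .26 0 0 0 1'
```

```text
time_s: 20.0
position: [0.4461, -0.215, 0.1837]
orientation: [0.001, 0.992, -0.125, 0.001]
ft_force: [-0.1, 0.1, 0.6]
grip_width: -0.0002
grip_force: 0.4
time_s: 21.0
position: [0.4431, -0.2143, 0.153]
orientation: [0.001, 0.992, -0.125, 0.001]
ft_force: [-0.3, 0.0, 0.8]
grip_width: -0.0001
grip_force: 0.4
```

```bash
python3 -m handwheel '0 0 .012 0 0 0 1; 0 0 .024 0 0 0 1; 0 0 .036 0 0 0 1; 0 0 .045 0 0 0 1; 0 0 .052 0 0 0 1; 0 0 .052 0 0 0 1'
python3 -m handwheel '0 0 .008 0 0 0 1; 0 0 .012 0 0 0 1; 0 0 .012 0 0 0 1'
python3 -c "
from h import *
lidprofile('s7')"
```

```text
time_s: 21.75
position: [0.4432, -0.2144, 0.1503]
orientation: [0.002, 0.992, -0.125, 0.001]
ft_force: [-11.3, 5.3, 20.9]
grip_width: 0.0
grip_force: 10.6
time_s: 22.12
position: [0.4432, -0.2143, 0.1502]
orientation: [0.002, 0.992, -0.125, 0.002]
ft_force: [-15.7, 8.1, 29.7]
grip_width: -0.0
grip_force: 14.8
x -0.12 n 26 z [0.374 0.398 0.42 ]
x -0.10 n 38 z [0.127 0.389 0.423]
x -0.08 n 38 z [0.127 0.379 0.428]
x -0.06 n 55 z [0.128 0.377 0.434]
x -0.04 n 59 z [0.128 0.394 0.438]
x -0.02 n 57 z [0.128 0.394 0.44 ]
x 0.00 n 18 z [0.126 0.13  0.419]
x 0.02 n 16 z [0.128 0.129 0.133]
x 0.04 n 16 z [0.127 0.13  0.134]
x 0.06 n 22 z [0.122 0.13  0.132]
x 0.08 n 18 z [0.127 0.131 0.133]
x 0.10 n 19 z [0.124 0.129 0.132]
x 0.12 n 5 z [0.109 0.113 0.128]
F x -0.0635 tcpz 0.1502 f [-15.674   7.095  30.129] 22.175
```

The lid is hard on its stop (30 N, and flat at z≈0.128 along its length). I'll lift off and verify.

```bash
python3 -m handwheel '0 0 -.03 0 0 0 1; 0 0 -.08 0 0 0 1; 0 0 -.3 0 0 0 1; 0 0 -.7 0 0 0 1; 0 0 -1 0 0 0 1; 0 0 -1 0 0 0 1'
python3 -m handwheel '-.3 0 -.3 0 0 0 1; -.6 0 -.6 0 0 0 1; -.9 0 -.9 0 0 0 1; -.9 0 -.9 0 0 0 1'
python3 - <<'E'
from h import *
lidprofile('s8'); snap('top','t8'); g=[]
c=np.array([.505,-.229]);t=np.radians(-14.3);u=np.array([np.cos(t),np.sin(t)])
P=w('t8',[(x,y) for y in range(170,310) for x in range(335,465)]);D=P[:,:2]-c;X=D@u;V=D@[-u[1],u[0]]
for a,b in((-.1,-.085),(-.06,-.04),(0,.02),(.05,.07),(.085,.1)):
    m=(X>a)&(X<b)&(abs(V)<.09)&(P[:,2]>.1)&(P[:,2]<.16); print(a,m.sum(),np.median(P[m,2]) if m.sum() else None)
a=cv2.imread('pics/s8.png')[60:320,110:430]; b=cv2.imread('pics/t8.png')[120:330,90:510]
cv2.imwrite('pics/c8.png',np.vstack([cv2.resize(a,(369,300)),][:1]) if 0 else np.hstack([cv2.resize(a,(370,300)),cv2.resize(b,(430,300))]))
E
```

```text
time_s: 22.92
position: [0.4439, -0.2145, 0.2687]
orientation: [0.003, 0.992, -0.125, 0.003]
ft_force: [0.3, -0.5, -0.7]
grip_width: 0.0001
grip_force: 0.0
time_s: 23.42
position: [0.3374, -0.1869, 0.3758]
orientation: [0.003, 0.992, -0.125, 0.003]
ft_force: [0.4, 0.2, -0.1]
grip_width: 0.0001
grip_force: 0.0
x -0.10 n 8 z [0.127 0.128 0.133]
x -0.08 n 15 z [0.127 0.13  0.133]
x -0.06 n 16 z [0.128 0.13  0.133]
x -0.04 n 16 z [0.127 0.13  0.136]
x -0.02 n 17 z [0.127 0.131 0.133]
x 0.00 n 15 z [0.126 0.131 0.133]
x 0.02 n 17 z [0.127 0.13  0.133]
x 0.04 n 15 z [0.127 0.129 0.133]
x 0.06 n 16 z [0.127 0.131 0.135]
x 0.08 n 19 z [0.125 0.129 0.133]
x 0.10 n 17 z [0.127 0.129 0.132]
x 0.12 n 5 z [0.104 0.126 0.13 ]
F x -0.1722 tcpz 0.3735 f [ 0.229 -0.29  -0.754] 23.475
-0.1 626 0.12856966099073985
-0.06 812 0.13029968903956113
0 801 0.13027086021519307
0.05 777 0.13013220418738247
0.085 566 0.12833991823898255
```

View pics/c8.png

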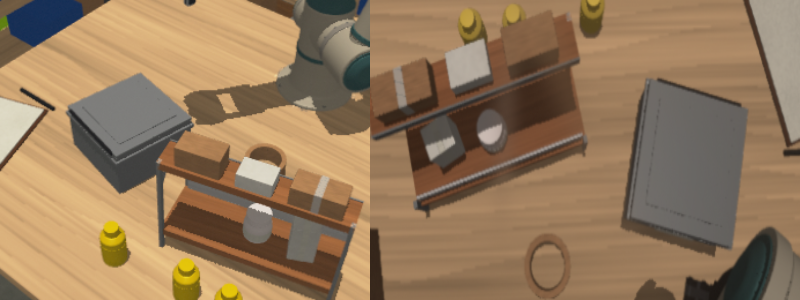

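The lid is flat and shut at (128,112) on the left and (690,160) on the right. The carton, jar and tape are where they were, and the gripper is clear. Handing in.

```bash
python3 -c "
from rig import close_job; print(close_job())"
```

```text
the job is handed in; nothing more can be done
None
```

The bottle is standing in the tote with the lid fully shut, the carton, jar and tape look unmoved in the final pictures, and the job was handed in at about 23.5 s (no verdict was returned).

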